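Re-pin the stop on a welding table

ROBOT

A 6-joint arm with a two-finger parallel gripper is mounted at the origin on the work surface. World frame = base frame: x ahead of the robot, y to its left, z up, the work surface at z = 0. Lengths are in m, angles in rad, forces in N, time in s.
With the tool pointing down it reaches from about 0.35 to 0.775 m from the base axis. Payload 7.3 kg.
Tool frame: the origin (TCP) lies at the very end of the fingers, on their centre line; the grasp point (between the pads) lies 19 mm behind it; z points along the fingers, y is the line along which they close (so a half turn about z gives the same grasp; the last joint's range is limited). The gripper opens to 92 mm and grips with 3 to 60 N. Pads are 19 mm wide; open, the fingers measure 130 mm over their backs; the gripper's body (75 mm by 190 mm) begins 47 mm behind the grasp point.
Start: joints at [-1.311, 0.342, 1.524, -0, 1.275, -0.146], TCP at [0.207, -0.482, 0.227] pointing down, gripper open.
Joint ranges: [-2.53, 2.53], [-0.77, 2.02], [0.04, 2.7], [-1, 4.14], [0.28, 2.66], [-3.11, 3.11]. Speed limits (rad/s): [2.57, 2.57, 3.14, 3.14, 3.14, 3.14].

INTERFACE

Orientations are given as [roll, pitch, yaw] about the fixed x, y, z axes, in that order (R = Rz(yaw) Ry(pitch) Rx(roll)).
In Python, from cell import * gives the robot as it stands.
- The arm moves only by the tool step_arm, never from a script. Its argument "commands" is a list of rows, each a list of 7 numbers: the opening, from 0 (shut) to 1 (fully open), then the shift along the world's x, y, z in cm, then the turn, a rotation vector about the world's x, y, z in rad. A call has 1 to 5 rows; each row is the pose to reach, as a shift and turn from the pose commanded when the call began; what a row does not reach only later rows make up. A row lasts 1/12 s, in which the tool goes at most 41.7 mm and 7.16 degrees, less where a joint would pass 70% of its speed; a pose out of reach is approached as far as the arm can. A call with a gripper value outside its range is refused whole. The fingers move at their own pace and stop on an object; "grip_force" is the grip in N (left out, the last holds). Time passes only in rows, so rows that repeat a pose let the fingers close. It gives the time, the measured TCP pose, the force, the opening and the grip force at its end, in the units of the state.
- observe(): the state, without advancing time (a new reading comes with each control period).
- read_camera(name): name is "side" or "top" or "wrist"; returns the picture (384x512x3 uint8, red, green, blue); there is no depth.
- camera_model(name): a dict with "vfov" (degrees; the focal length in pixels is half the picture's height over the tangent of half this angle, whatever the lens; pixels are square), "cx", "cy" (the principal point, pixels), "k1" (the pictures are not rectified: a ray, as slopes to the right and down, at radius r is drawn at 1 + k1 r^2 times it, then the intrinsics apply), "world_to_cam" (4x4, takes a point from world to camera coordinates). Camera axes: x right, y up, looking along -z (the intrinsics and any distortion apply to the point x, -y, -z); pixel columns grow to the right and rows downward; lengths in m; the calibration is good to about 2 mm. A picture is of the moment at which its call begins: read the wrist's pose just before it. camera_model takes no time and is no camera call; for the wrist camera it gives the pose at the moment of the call.
- hand_in(): hands the job in; it is judged then, once.
The state is a dict: "time": time; "qpos": joint angles; "qvel": joint speeds; "joint_efforts": joint torques, N m; "tool_pos": TCP position; "tool_rot": TCP orientation; "contact_force": force on the tool from outside, world axes, zero at the start; "torque": the same for the moment, N m; "opening": finger opening in m; "grip_force": force on a finger pad.
Only numpy, scipy, OpenCV 4.12 (cv2) and the standard library are available. Lean on these libraries where they do the work, as an engineer would, in place of code of your own. Each camera call takes 0.05 s, during which the arm holds its last target. There are 200 camera calls.

TASK

The sliding stop on the welding table is locked by a ball-lock pin in the first hole of its rail. Pull the pin up out of that hole, slide the stop along the rail to the second hole, and push the pin down through stop and second hole until it clicks fully home, then let go. Work gently: the pin must not be forced or pressed hard, and the tube, the hammer and the clamp lying around stay where they are.

Things in the scene. Friction and masses are not known exactly. Their poses are not given: they have to be found in the camera images.
- rail: fixed steel rail bolted to the table. Origin: on the table, on the axis of its first hole; z up, y along the rail (the stop slides to +y), x across. Bed 50 mm wide, top 42 mm above the table, from y -60 to +46 mm; an index block of like width carries on, top at 41.5 mm, so the pin's nose can slide over both. Side cheeks x +-26 to +-36 mm, 34 mm high, y -70 to +135 mm
- hole1 (a point): first hole: centre of its mouth on the bed's top. First and second hole are alike: vertical, 15.6 mm wide, right through, with two sprung balls 26 mm above the table that stand about 2 mm into the hole and snap into the pin's groove
- zone2 (a point): fixed mark on the rail's middle line (x = 0), 73 mm along +y from the first hole, 41.5 mm above the table: the nominal place of the second hole. The index block is set by hand, so its hole really lies up to 17 mm to either side of this mark along the rail; no reading tells where: see it or feel for it with the pin
- carriage (a joint): position of the sliding stop (carriage) along the rail in m: 0 at the first hole, growing along the rail's +y, range -0.004 to 0.105. It equals the rail y of the carriage's bore. It slides with about 2.5 N of friction and stays where it is left
- bore (a point): centre of the upper mouth of the stop's bore, on its top face. The stop is an aluminium block 50 x 50 mm in plan, from 44 to 64 mm above the table, with a vertical through bore 15.6 mm wide, and a steel fence arm that reaches 110 mm from the bore to the rail's +x side, below the block's top
- pin: ball-lock pin, steel, 97 mm long, 100 to 185 g, at the start upright and home in the stop. Origin: on its axis at the middle of the knob (black, round, 25 mm wide, 18 mm below to 22 mm above the origin); z up its axis. Below the knob a collar 30 mm wide, 4 mm thick; its underside, 22 mm below the origin, sits on the stop's top when home (origin 86 mm above the table)
- pin_tip (a point): lower end of the pin, 71 mm below its origin; 15 mm above the table when home. Shank 14 mm thick, 49 mm long, nose tapering to 11 mm over the last 3.5 mm, ball groove 7 to 15 mm above the tip. Passing the balls takes 8 to 15 N; it clicks in over the last 3 mm. Raised 28 mm the tip clears the rail yet stays in the stop's bore (until 49 mm), so the stop moves with it
- tube: loose offcut of square steel tube 140 x 40 x 40 mm, lying; leave alone. Origin under its centre
- hammer: loose hammer, lying; leave alone
- clamp: loose steel bar clamp 160 x 110 x 12 mm, lying; leave alone. Origin under its bar
Things that resemble listed ones, but are neither listed nor needed, are in the scene too. Leave any orange look-alike of the pin alone.

How it is judged:
On the way, in this order (a step that is already met when the one before it is completed fails the run):
1. the pin is pulled up out of the first hole while the stop is still there (z of pin_tip in the frame of rail above 0.041 m and value of joint carriage below 0.03 m), for 0.1 s.
2. the stop is brought to the region of the second hole (value of joint carriage above 0.05 m), for 0.1 s.
At the end, for the whole second after the job is handed in: the stop stands at the second hole (carriage beyond 50 mm), the pin goes down through its bore and that hole, within 4 mm of the bore's axis, upright within 0.08 rad, fully home (tip less than 16.8 mm above the table; 15 mm when the collar sits on the stop), at rest (value of joint carriage above 0.05 m and z of pin_tip in the frame of rail below 0.0168 m and horizontal distance between pin and bore below 0.004 m and angle between pin's own z axis and vertical below 0.08 rad and linear speed of pin below 0.01 m/s); the robot touches nothing.
It fails at once if the pin is forced: pressed on the rail (either hole's block included) or the stop with more than 60 N (contact force between pin and rail above 60 N).
It fails at once if the fingers or arm press on the rail or stop with more than 60 N (contact force between any of the fingers, the arm and rail above 60 N).
It fails at once if tube, hammer or clamp is moved by more than 15 mm (distance of any of tube, hammer, clamp from where it was at the start of the episode above 0.015 m).
It also fails if it takes over 67 s, if anything falls off the work surface, if the arm or the gripper's body presses on something with over 40 N, if the wrist force passes 120 N, or if a joint passes its speed limit or range.

## Working session

There is one attempt and no reset: what is moved stays moved. The work goes in short steps, Python scripts to look and compute and a tool call to move; the robot and the scene stay as the last step left them, time stands still between calls to the robot, and variables do not carry over. Pictures are saved under pics/ and viewed, at most 10 in all, crops included, and the job is handed in when it is done.

Besides the shell and the picture viewer there is one more tool, called after "Call:" as a command line: name --pt "numbers of a row" for each row, then --argument value for the rest. step_arm: Moves the arm, as the interface text tells. Its arguments: {"type":"object","properties":{"commands":{"type":"array"},"grip_force":{"type":"number"}},"required":["commands"]}

```bash
mkdir -p pics; cat > h.py <<'E'
from cell import *
import numpy as np, cv2
def ray(m,u,v):
    f=192/np.tan(np.radians(m["vfov"])/2)
    d=np.array([(u-m["cx"])/f,(v-m["cy"])/f]); s=d.copy()
    for _ in range(30): s=d/(1+m["k1"]*(s@s))
    W=np.array(m["world_to_cam"]);R=W[:3,:3]
    return -R.T@W[:3,3], R.T@np.array([s[0],-s[1],-1])
def onz(m,u,v,z):
    o,d=ray(m,u,v); return o+d*(z-o[2])/d[2]
def proj(m,p):
    W=np.array(m["world_to_cam"]);q=W[:3,:3]@np.array(p)+W[:3,3]
    f=192/np.tan(np.radians(m["vfov"])/2)
    s=np.array([q[0],-q[1]])/-q[2]; return s*(1+m["k1"]*(s@s))*f+[m["cx"],m["cy"]]
def two(ma,a,mb,b):
    o,d=ray(ma,*a);p,e=ray(mb,*b)
    t=np.linalg.lstsq(np.c_[d,-e],p-o,rcond=None)[0]
    x,y=o+t[0]*d,p+t[1]*e
    return (x+y)/2,np.linalg.norm(x-y)
def save(img,n): cv2.imwrite("pics/"+n,cv2.cvtColor(img,cv2.COLOR_RGB2BGR))
E
python3 - <<'E'
from h import *
a=read_camera("top");b=read_camera("side")
np.save("top.npy",a);np.save("side.npy",b)
save(np.vstack([a,b])[:, :],"x.png")
save(cv2.resize(a,(768,576),interpolation=cv2.INTER_CUBIC),"top.png");save(cv2.resize(b,(768,576),interpolation=cv2.INTER_CUBIC),"side.png")
print(camera_model("top"),camera_model("side"));print(observe())
E
```

```text
{'vfov': 49.442346904852606, 'cx': 257.60914711078436, 'cy': 197.73842720751392, 'k1': -0.039292201894679364, 'world_to_cam': array([[ 0.03154067, -0.99949402, -0.00411017, -0.0480713 ],
       [ 0.97692273,  0.02995873,  0.21148157, -0.61482917],
       [-0.21125143, -0.01068559,  0.97737334, -0.91218018],
       [ 0.        ,  0.        ,  0.        ,  1.        ]])} {'vfov': 47.80112741141634, 'cx': 254.7002525841326, 'cy': 203.1517894621025, 'k1': -0.06800470277069337, 'world_to_cam': array([[-0.93965028, -0.34211086,  0.00418437,  0.55390151],
       [ 0.24621501, -0.66766721,  0.70256578, -0.24739279],
       [-0.23756161,  0.66119639,  0.71160651, -0.79368803],
       [ 0.        ,  0.        ,  0.        ,  1.        ]])}
{'time': 0.1, 'qpos': array([-1.31100391e+00,  3.42622213e-01,  1.52491628e+00, -2.61640548e-05,
        1.27539126e+00, -1.46018790e-01]), 'qvel': array([ 0.00063288, -0.00170437, -0.00098321,  0.00057021, -0.00125446,
       -0.00068222]), 'joint_efforts': array([ 1.67296141e-03, -4.32003450e+01, -2.44693959e+01,  7.19766947e-02,
        5.26759762e-02, -5.37706319e-05]), 'tool_pos': array([ 0.20716186, -0.48200789,  0.22613228]), 'tool_rot': array([-3.14026614e+00, -1.69794008e-04,  4.05818731e-01]), 'contact_force': array([ 0.7156329 , -0.67514638,  0.27550009]), 'torque': array([0.02430397, 0.00052408, 0.03940269]), 'grip_force': 0.0, 'opening': 0.09186864043386686}
```

View pics/top.png

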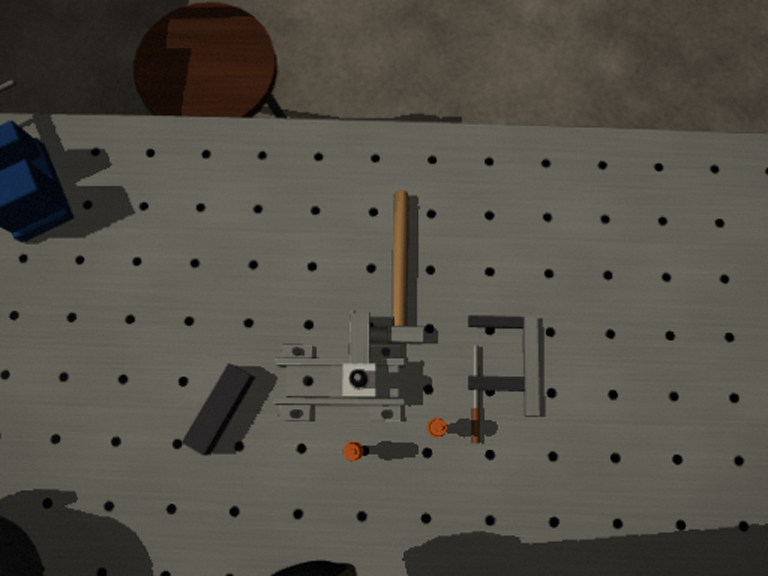

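View pics/side.png

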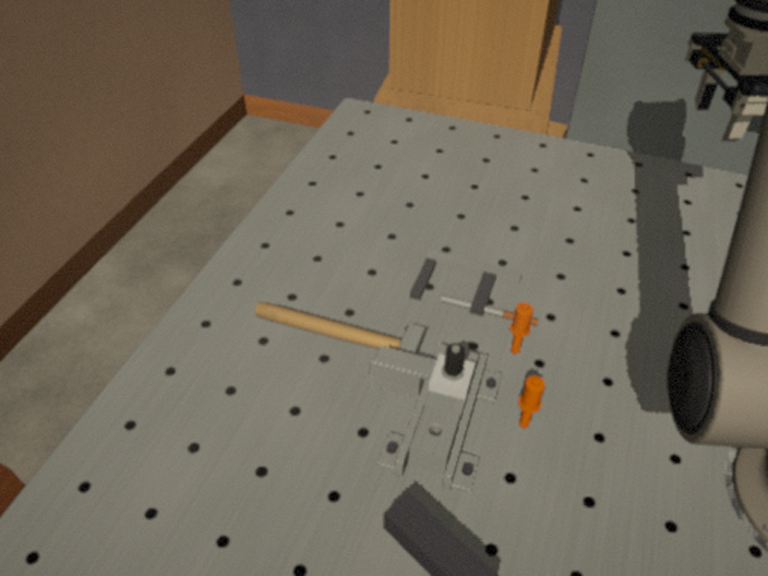

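The pin is the black knob at top (358,378) and side (456,350), sitting in the white stop. What could be mistaken for it: orange look-alikes at top (437,427) and (352,452), and dark table holes. The second hole shows at top (307,381) and side (435,430).

```bash
cat > m.py <<'E'
from h import *
a=np.load("top.npy");b=np.load("side.npy")
ma=camera_model("top");mb=camera_model("side")
c=np.hstack([cv2.resize(a[215:290,170:290],(400,250),interpolation=cv2.INTER_CUBIC),cv2.resize(b[215:335,245:345],(208,250),interpolation=cv2.INTER_CUBIC)])
save(c,"crop.png")
def dark(img,x0,x1,y0,y1,t):
    g=img[y0:y1,x0:x1].max(2); n,l,s,ce=cv2.connectedComponentsWithStats((g<t).astype(np.uint8))
    return [(int(s[i,4]),(ce[i]+[x0,y0]).round(1),s[i,:4]+[x0,y0,0,0]) for i in range(1,n) if s[i,4]>6]
for r in dark(a,225,252,240,264,60):print("top knob",r)
for r in dark(a,195,215,245,263,75):print("top hole",r)
for r in dark(b,290,320,225,252,60):print("side knob",r)
for r in dark(b,280,300,278,295,95):print("side hole",r)
print(a[252:257,198:212].max(2)); print(b[280:294,282:298].max(2))
print("hole2",onz(ma,204.7,254,.0415),two(ma,(204.7,254),mb,(290,286.7)))
print("knob",onz(ma,238.7,252,.108),two(ma,(238.7,252),mb,(304,231)))
E
python3 m.py
```

```text
top knob (45, array([250.1, 249.4]), array([246, 240,   6,  24]))
top knob (102, array([239.2, 252.2]), array([233, 247,  13,  11]))
top hole (41, array([205. , 253.4]), array([202, 250,   7,   8]))
side knob (177, array([302.7, 240.6]), array([297, 230,  13,  20]))
side knob (21, array([314.4, 230.4]), array([312, 229,   6,   4]))
side hole (14, array([289.3, 288.1]), array([286, 287,   8,   3]))
[[104 103 104  93  50  27  23  17   9  12  55  96 102 102]
 [107 105 103  92  40  24  19   8   7   5  45  94 104 103]
 [103 103 103  81  36  20  12   5   3   3  25  92 103 104]
 [105 104 106 101  47  22   7   0   3   7  60  98 102 104]
 [101 103 103 103  75  39  15   3   3  37  90 102 102 100]]
[[125 129 130 125 125 126 132 132 129 129 130 128 132 127 129 128]
 [129 130 128 127 129 128 130 131 130 132 128 129 128 128 130 129]
 [131 126 127 127 127 131 133 136 139 137 132 130 131 126 129 131]
 [130 129 130 126 128 128 133 136 139 136 136 132 132 130 130 131]
 [128 127 127 126 123 119 121 127 132 132 132 131 130 132 129 132]
 [128 128 127 119 108 104 114 124 125 126 123 122 127 128 135 131]
 [129 128 127 117  97  98 107 120 127 125 121 111 115 127 129 129]
 [128 128 127 120  90  87  89 101 119 120 115  99 110 126 131 128]
 [130 126 126 125 102  79  75  79  93  98  92  92 114 128 131 129]
 [126 127 129 128 118 102  88  83  78  83  83  96 121 132 131 128]
 [127 127 132 131 127 120 114 104 101  98 108 114 130 130 130 129]
 [126 128 130 131 129 126 127 123 125 122 125 126 128 134 129 128]
 [127 130 130 130 129 132 133 129 131 128 128 128 133 130 131 127]
 [128 129 130 128 128 132 133 128 131 129 128 128 131 129 129 126]]
hole2 [0.48281438 0.09084602 0.0415    ] (array([0.48406773, 0.09076467, 0.04298112]), np.float64(0.0027283605388398733))
knob [0.48455977 0.00802241 0.108     ] (array([0.48568951, 0.0078666 , 0.11340729]), np.float64(0.0031469844982225455))
```

View pics/crop.png

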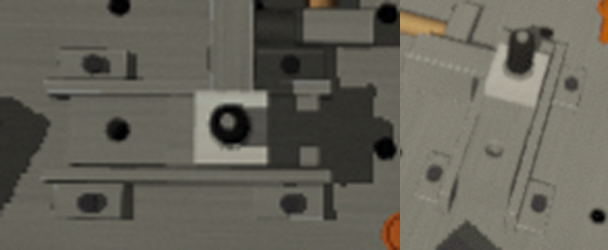

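The crop confirms the black pin with its collar in the white stop. Estimated positions are the knob at (0.485, 0.008) and hole 2 at (0.484, 0.091). That is 83 mm apart, within the allowed 56–90 mm. I'll move above the pin with tool yaw 0.

Call:
step_arm --pt "0.7 3.7 1.8 0 0 0 -0.1" --pt "0.7 5.5 5.5 0 0 0 -0.2" --pt "0.7 7.3 9.2 0 0 0 -0.3" --pt "0.7 9.0 12.9 0 0 0 -0.406" --pt "0.7 10.8 16.4 0 0 0 -0.406"

```text
time: 0.52
tool_pos: [0.3155, -0.3162, 0.2263]
tool_rot: [-3.141, 0.001, -0.006]
contact_force: [1.0, -0.5, -0.0]
opening: 0.0658
grip_force: 0.0
```

Call:
step_arm --pt "0.7 1.9 3.4 0 0 0 0" --pt "0.7 3.8 6.8 0 0 0 0" --pt "0.7 5.7 10.2 0 0 0 0" --pt "0.7 7.6 13.6 0 0 0 0" --pt "0.7 9.5 17 0 0 0 0"

```text
time: 0.93
tool_pos: [0.4106, -0.1464, 0.2266]
tool_rot: [-3.142, 0.0, -0.0]
contact_force: [0.5, -0.6, -0.6]
opening: 0.0644
grip_force: 0.0
```

Call:
step_arm --pt "0.7 1.9 3.4 -0.5 0 0 0" --pt "0.7 3.8 6.8 -1 0 0 0" --pt "0.7 5.7 10.2 -1.5 0 0 0" --pt "0.7 7.5 13.6 -2.1 0 0 0" --pt "0.7 7.5 15.6 -2.6 0 0 0"

```text
time: 1.35
tool_pos: [0.4873, 0.0108, 0.2001]
tool_rot: [-3.141, -0.001, 0.002]
contact_force: [-0.9, 0.2, 0.4]
opening: 0.0646
grip_force: 0.0
```

```bash
python3 - <<'E'
from h import *
s=observe();m=camera_model("wrist");a=read_camera("wrist");np.save("w1.npy",a)
print(s["time"],s["tool_pos"],s["tool_rot"],s["contact_force"],m)
save(cv2.resize(a,(768,576)),"w1.png")
for p in [(.485,.008,.108),(.484,.091,.0415)]: print(proj(m,p)*1.5)
E
```

```text
1.35 [0.48728418 0.01077792 0.20006493] [-3.14085299e+00 -1.02711061e-03  1.78004051e-03] [-0.94329209  0.1581828   0.37294695] {'vfov': 65.1694070686945, 'cx': 256.33715669101804, 'cy': 191.57234312336755, 'k1': -0.027037959347677835, 'world_to_cam': array([[ 1.90335751e-03, -9.99997809e-01, -8.71566347e-04,
         9.81028328e-03],
       [ 9.58571704e-01,  2.07276946e-03, -2.84843802e-01,
        -4.39274359e-01],
       [ 2.84844984e-01, -2.93299250e-04,  9.58573549e-01,
        -5.04117083e-01],
       [ 0.00000000e+00,  0.00000000e+00,  0.00000000e+00,
         1.00000000e+00]])}
[389.03717591 296.13815976]
[273.86405814 269.38961048]
```

View pics/w1.png

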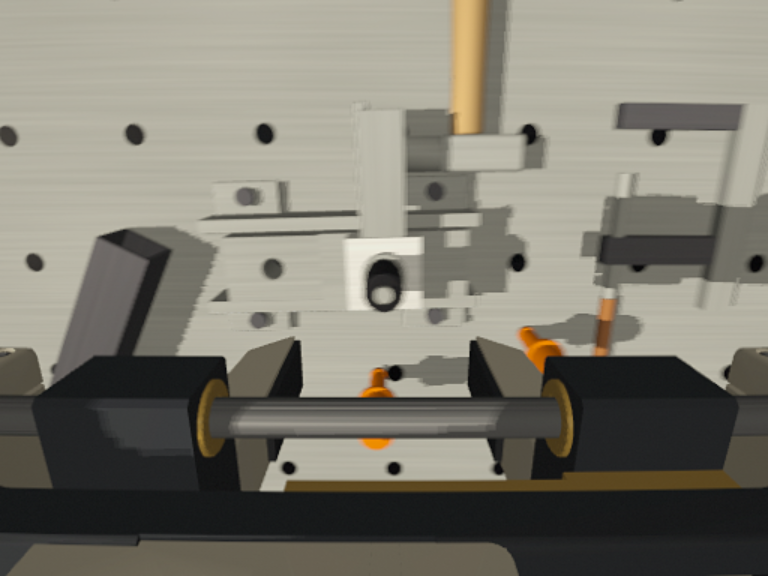

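The wrist picture shows the knob top at (384,294) and hole 2 at (273,268), with slight motion blur. I'll take a settled picture and measure by mask.

```bash
python3 - <<'E'
from h import *
read_camera("top")
s=observe();m=camera_model("wrist");a=read_camera("wrist")
print(s["time"],s["tool_pos"],s["tool_rot"])
def ell(x0,x1,y0,y1,t):
    g=a[y0:y1,x0:x1].max(2);c,_=cv2.findContours((g<t).astype(np.uint8),cv2.RETR_EXTERNAL,cv2.CHAIN_APPROX_NONE)
    c=max(c,key=cv2.contourArea);e=cv2.fitEllipse(c);print(cv2.boundingRect(c),e);return np.array(e[0])+[x0,y0]
k=ell(236,278,165,210,90);h=ell(170,195,168,190,125)
print(k*1.5,h*1.5,"hole2",onz(m,*h,.0415))
print("knob y at mid height",onz(m,*k,.092))
# stop top: white mask
g=(a[155:212,225:288].min(2)>195).astype(np.uint8);x,y,w,hh=cv2.boundingRect(g);x+=225;y+=155
print("stop px",x,y,w,hh,[onz(m,u,v,.064) for u,v in((x,y),(x+w,y),(x,y+hh),(x+w,y+hh))])
save(cv2.resize(a[130:230,120:330],(798,380)),"w2.png")
E
```

```text
1.45 [0.4846338  0.01066585 0.19937521] [-3.14056520e+00  3.05162608e-03  4.18951809e-03]
(10, 4, 27, 36) ((22.38710594177246, 21.922941207885742), (26.19921112060547, 35.47677230834961), 0.8674654364585876)
(6, 1, 15, 14) ((13.181153297424316, 7.532681941986084), (13.231554985046387, 14.235836029052734), 110.89659881591797)
[387.58065891 280.38441181] [274.77172995 263.29902291] hole2 [0.48523297 0.08977702 0.0415    ]
knob y at mid height [0.48716765 0.00868215 0.092     ]
stop px 233 155 50 49 [array([0.51172929, 0.03365861, 0.064     ]), array([ 0.51195402, -0.01552407,  0.064     ]), array([0.46074562, 0.03457298, 0.064     ]), array([ 0.46098885, -0.01704241,  0.064     ])]
```

View pics/w2.png

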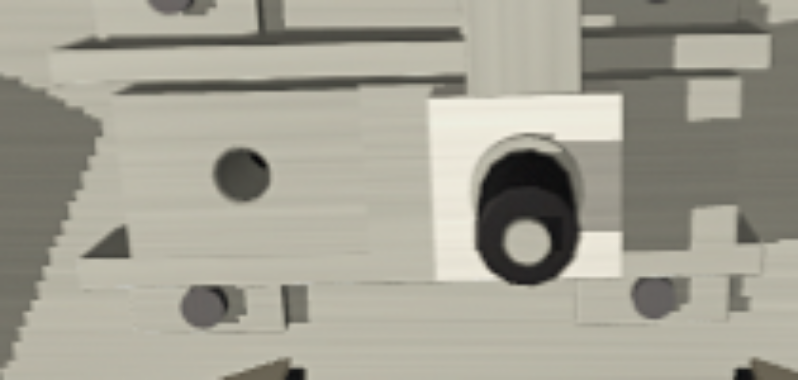

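The close view shows the pin in the stop at (0.486, 0.009) and hole 2 at about (0.485, 0.090), so the travel is about 81 mm. Next I descend.

Call:
step_arm --pt "0.7 0.1 0.1 -2 0 0 0" --pt "0.7 0.1 0.1 -4 0 0 0" --pt "0.7 0.1 0.1 -6 0 0 0" --pt "0.7 0.1 0.1 -7 0 0 0" --pt "0.7 0.1 0.1 -7 0 0 0"

```text
time: 1.92
tool_pos: [0.4847, 0.0074, 0.1288]
tool_rot: [-3.141, 0.004, -0.002]
contact_force: [-0.3, -0.7, 0.2]
opening: 0.0645
grip_force: 0.0
```

Call:
step_arm --pt "0.7 0 0 -1.5 0 0 0" --pt "0.7 0 0 -3 0 0 0" --pt "0.7 0 0 -4.5 0 0 0" --pt "0.7 0 0 -5.5 0 0 0" --pt "0.7 0 0 -5.5 0 0 0"

```text
time: 2.33
tool_pos: [0.4855, 0.0077, 0.0749]
tool_rot: [-3.142, 0.002, -0.001]
contact_force: [-1.4, 0.2, -0.2]
opening: 0.0642
grip_force: 0.0
```

```bash
python3 -c "
from h import *
s=observe();print(s)
a=read_camera('wrist');save(cv2.resize(a,(768,576)),'w3.png')"
```

```text
{'time': 2.3333, 'qpos': array([-1.41928871e-01,  4.58299774e-01,  1.82698379e+00, -4.14504481e-04,
        8.58609689e-01,  1.43058056e+00]), 'qvel': array([ 0.00506885, -0.02619011, -0.02748357,  0.00087012,  0.04036141,
        0.00166357]), 'joint_efforts': array([ 9.60421027e-02, -4.22828901e+01, -1.81829041e+01,  4.84006153e-02,
       -5.34468871e-01,  2.25463220e-03]), 'tool_pos': array([0.48548736, 0.00770409, 0.07493023]), 'tool_rot': array([-3.14158118e+00,  2.32182892e-03, -1.44185609e-03]), 'contact_force': array([-1.37448291,  0.18381298, -0.15515152]), 'torque': array([-0.02746635,  0.00521575, -0.04606963]), 'grip_force': 0.0, 'opening': 0.0641664260568796}
```

View pics/w3.png

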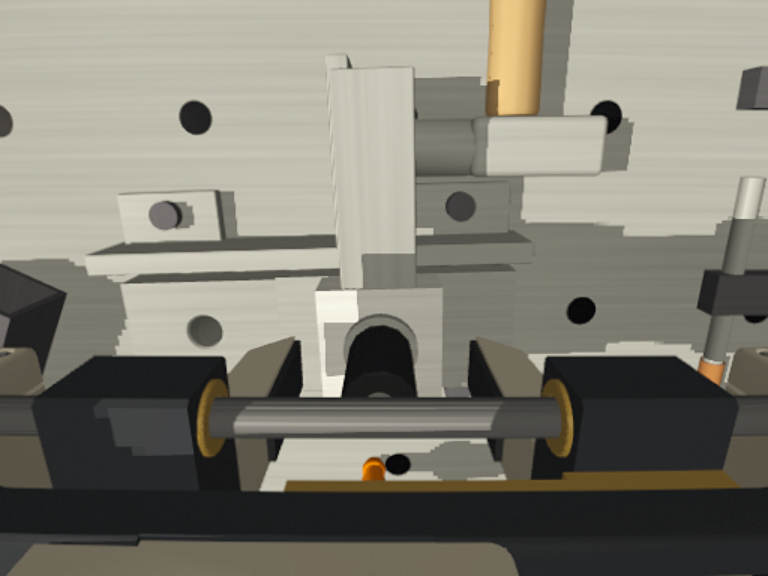

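The knob (378,360) lies between the fingers (300 to 470) and about 2 mm to the left of centre. I'll shift +y and grip.

Call:
step_arm --pt "0.4 0.05 0.15 0 0 0 0" --pt "0.3 0.05 0.15 0 0 0 0" --pt "0.26 0.05 0.15 0 0 0 0" --pt "0.2 0.05 0.15 0 0 0 0" --pt "0.2 0.05 0.15 0 0 0 0" --grip_force 30

```text
time: 2.8
tool_pos: [0.487, 0.0101, 0.0762]
tool_rot: [3.141, -0.001, -0.0]
contact_force: [-0.3, -0.0, 0.6]
opening: 0.0355
grip_force: 0.0
```

Call:
step_arm --pt "0.15 0 0 0 0 0 0" --pt "0.1 0 0 0 0 0 0" --pt "0.1 0 0 0 0 0 0" --pt "0.1 0 0 0 0 0 0"

```text
time: 3.13
tool_pos: [0.4868, 0.0101, 0.0759]
tool_rot: [3.141, -0.0, -0.0]
contact_force: [-0.1, 0.1, 2.1]
opening: 0.0245
grip_force: 30.0
```

Call:
step_arm --pt "0.1 0 0 0.3 0 0 0" --pt "0.1 0 0 0.6 0 0 0" --pt "0.1 0 0 1.2 0 0 0" --pt "0.1 0 0 1.8 0 0 0" --pt "0.1 0 0 2.0 0 0 0" --grip_force 45

```text
time: 3.55
tool_pos: [0.4873, 0.0101, 0.0969]
tool_rot: [3.141, -0.001, -0.0]
contact_force: [0.6, 0.0, -1.7]
opening: 0.024
grip_force: 45.0
```

Call:
step_arm --pt "0.1 0 0 0.4 0 0 0" --pt "0.1 0 0 0.8 0 0 0" --pt "0.1 0 0 1.1 0 0 0" --pt "0.1 0 0 1.1 0 0 0" --pt "0.1 0 0 1.1 0 0 0"

```text
time: 3.97
tool_pos: [0.4868, 0.0101, 0.1069]
tool_rot: [3.141, -0.0, -0.0]
contact_force: [-0.6, 0.4, -1.4]
opening: 0.0244
grip_force: 45.0
```

```bash
python3 - <<'E'
from h import *
s=observe();print(s["tool_pos"],s["contact_force"],s["opening"])
a=read_camera("wrist");b=read_camera("side")
save(np.hstack([cv2.resize(a,(400,300)),cv2.resize(b[200:320,230:390],(400,300))]),"l.png")
E
```

```text
[0.48682698 0.01013572 0.10692893] [-0.61397387  0.40038612 -1.41930006] 0.0243881174367151
```

View pics/l.png

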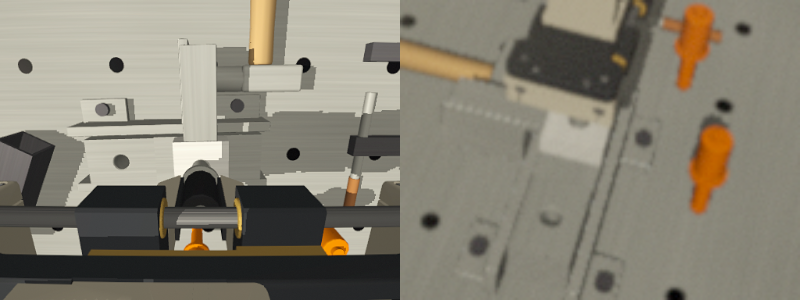

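The pin is lifted clear and the stop has not moved. Sliding now while watching the lateral force.

Call:
step_arm --pt "0.1 0 0.5 0 0 0 0" --pt "0.1 0 1.2 0 0 0 0" --pt "0.1 0 2.0 0 0 0 0" --pt "0.1 0 2.8 0 0 0 0" --pt "0.1 0 3.0 0 0 0 0"

```text
time: 4.48
tool_pos: [0.4864, 0.0417, 0.1066]
tool_rot: [-3.141, 0.001, 0.001]
contact_force: [0.4, -2.1, -2.5]
opening: 0.0241
grip_force: 45.0
```

Call:
step_arm --pt "0.1 -0.03 0.7 0 0 0 0" --pt "0.1 -0.05 1.4 0 0 0 0" --pt "0.1 -0.05 2.1 0 0 0 0" --pt "0.1 -0.05 2.6 0 0 0 0" --pt "0.1 -0.05 2.6 0 0 0 0"

```text
time: 4.9
tool_pos: [0.4861, 0.0675, 0.1067]
tool_rot: [-3.141, 0.0, 0.001]
contact_force: [-1.0, 0.1, -2.3]
opening: 0.0242
grip_force: 45.0
```

```bash
python3 - <<'E'
from h import *
s=observe();print(s["tool_pos"],s["tool_rot"],s["contact_force"],s["torque"])
m=camera_model("wrist");a=read_camera("wrist");mt=camera_model("top");t=read_camera("top")
for nm,im,mm in(("w",a,m),("t",t,mt)):
    print(nm,[proj(mm,(s["tool_pos"][0]+dx,s["tool_pos"][1]+dy,.064)).round() for dx,dy in((.025,.025),(-.025,-.025))])
save(np.hstack([cv2.resize(a[120:240,140:300],(400,300),interpolation=cv2.INTER_CUBIC),cv2.resize(t[190:310,160:320],(400,300),interpolation=cv2.INTER_CUBIC)]),"s.png")
E
```

```text
[0.4861043  0.06753057 0.10670562] [-3.14075104e+00  1.67166015e-04  5.91481839e-04] [-0.9511342   0.06625896 -2.27617621] [-0.01240813  0.22623006  0.00326191]
w [array([220., 181.]), array([290., 247.])]
t [array([203., 241.]), array([224., 263.])]
```

View pics/s.png

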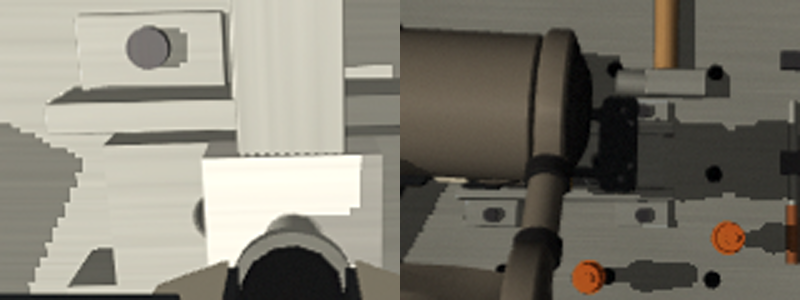

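The stop follows the pin, and the left rim of hole 2 peeks out at crop (194,215), which is pixel (217.6,206). I'll use this for a close fix.

```bash
python3 - <<'E'
from h import *
m=camera_model("wrist")
e=onz(m,217.6,206,.0415);l=onz(m,140+205.5/2.5,206,.064);r=onz(m,140+382/2.5,206,.064)
print("hole rim",e,"-> centre y",e[1]-.0078,"stop edges",l,r,"bore y",(l[1]+r[1])/2)
E
```

```text
hole rim [0.48540042 0.09715095 0.0415    ] -> centre y 0.08935095214943775 stop edges [0.49330531 0.09080183 0.064     ] [0.49333433 0.04082368 0.064     ] bore y 0.06581275426592399
```

Call:
step_arm --pt "0.1 0 0.8 0 0 0 0" --pt "0.1 0 1.6 0 0 0 0" --pt "0.1 0 2.3 0 0 0 0" --pt "0.1 0 2.3 -0.15 0 0 0" --pt "0.1 0 2.3 -0.35 0 0 0"

```text
time: 5.42
tool_pos: [0.486, 0.0901, 0.1032]
tool_rot: [-3.141, 0.0, 0.0]
contact_force: [-2.4, 0.8, -1.0]
opening: 0.0243
grip_force: 45.0
```

Call:
step_arm --pt "0.1 0 0 -0.07 0 0 0" --pt "0.1 0 0 -0.14 0 0 0" --pt "0.1 0 0 -0.21 0 0 0" --pt "0.1 0 0 -0.28 0 0 0" --pt "0.1 0 0 -0.28 0 0 0"

```text
time: 5.83
tool_pos: [0.4859, 0.0892, 0.1002]
tool_rot: [-3.141, 0.001, -0.0]
contact_force: [-3.5, 2.6, -2.8]
opening: 0.0241
grip_force: 45.0
```

The tip is at about 39 mm with no upward push, so it is entering the hole. I'll ease x to relieve the side force and go further.

Call:
step_arm --pt "0.1 -0.05 0 -0.1 0 0 0" --pt "0.1 -0.05 0 -0.2 0 0 0" --pt "0.1 -0.05 0 -0.3 0 0 0" --pt "0.1 -0.05 0 -0.4 0 0 0" --pt "0.1 -0.05 0 -0.4 0 0 0"

```text
time: 6.25
tool_pos: [0.4858, 0.0892, 0.0962]
tool_rot: [3.142, 0.0, -0.0]
contact_force: [-2.2, 2.8, -1.6]
opening: 0.0245
grip_force: 45.0
```

Call:
step_arm --pt "0.1 -0.03 0.05 -0.2 0 0 0" --pt "0.1 -0.03 0.05 -0.4 0 0 0" --pt "0.1 -0.03 0.05 -0.6 0 0 0" --pt "0.1 -0.03 0.05 -0.8 0 0 0" --pt "0.1 -0.03 0.05 -0.8 0 0 0"

```text
time: 6.67
tool_pos: [0.4856, 0.0894, 0.0881]
tool_rot: [3.141, -0.0, -0.0]
contact_force: [-1.9, -0.1, -0.9]
opening: 0.0242
grip_force: 45.0
```

Call:
step_arm --pt "0.1 0 0 -0.2 0 0 0" --pt "0.1 0 0 -0.4 0 0 0" --pt "0.1 0 0 -0.6 0 0 0" --pt "0.1 0 0 -0.8 0 0 0" --pt "0.1 0 0 -0.8 0 0 0"

```text
time: 7.08
tool_pos: [0.4854, 0.0895, 0.0798]
tool_rot: [3.141, 0.0, -0.0]
contact_force: [-0.0, -0.1, -5.0]
opening: 0.0245
grip_force: 45.0
```

Call:
step_arm --pt "0.1 0 0 -0.1 0 0 0" --pt "0.1 0 0 -0.2 0 0 0" --pt "0.1 0 0 -0.3 0 0 0" --pt "0.1 0 0 -0.3 0 0 0"

```text
time: 7.42
tool_pos: [0.4855, 0.0896, 0.0773]
tool_rot: [3.142, 0.0, -0.0]
contact_force: [-2.0, -0.5, -2.6]
opening: 0.0244
grip_force: 45.0
```

Call:
step_arm --pt "0.1 0 0 -0.05 0 0 0" --pt "0.1 0 0 -0.1 0 0 0" --pt "0.1 0 0 -0.1 0 0 0"

```text
time: 7.67
tool_pos: [0.4855, 0.0897, 0.0765]
tool_rot: [3.142, -0.0, -0.0]
contact_force: [-1.5, -1.2, -2.0]
opening: 0.0243
grip_force: 45.0
```

Call:
step_arm --pt "0.1 0 0 -0.05 0 0 0" --pt "0.1 0 0 -0.1 0 0 0" --pt "0.1 0 0 -0.1 0 0 0"

```text
time: 7.92
tool_pos: [0.4856, 0.0897, 0.0759]
tool_rot: [3.142, -0.001, -0.0]
contact_force: [-3.5, 0.2, 3.0]
opening: 0.0245
grip_force: 45.0
```

Call:
step_arm --pt "0.1 0 0 -0.05 0 0 0" --pt "0.1 0 0 -0.1 0 0 0" --pt "0.1 0 0 -0.1 0 0 0"

```text
time: 8.17
tool_pos: [0.4856, 0.0897, 0.0758]
tool_rot: [3.141, -0.001, 0.0]
contact_force: [-7.4, -0.1, 13.6]
opening: 0.024
grip_force: 45.0
```

It stops firmly at z 0.0758, the home height, after the balls pulled it in. I'll relieve the pressure and let go.

Call:
step_arm --pt "0.1 0 0 0.1 0 0 0" --pt "0.3 0 0 0.1 0 0 0" --pt "0.5 0 0 0.1 0 0 0" --pt "0.7 0 0 0.1 0 0 0" --pt "0.7 0 0 0.1 0 0 0"

```text
time: 8.58
tool_pos: [0.4859, 0.0896, 0.0754]
tool_rot: [3.142, -0.001, -0.0]
contact_force: [0.4, -0.9, 1.0]
opening: 0.0431
grip_force: 0.0
```

Call:
step_arm --pt "0.7 0 0 0 0 0 0" --pt "0.7 0 0 2 0 0 0" --pt "0.7 0 0 5 0 0 0" --pt "0.7 0 0 8 0 0 0" --pt "0.7 0 0 11 0 0 0"

```text
time: 9.0
tool_pos: [0.4852, 0.0896, 0.1865]
tool_rot: [3.141, 0.001, -0.0]
contact_force: [1.4, 0.1, -0.2]
opening: 0.0641
grip_force: 0.0
```

Call:
step_arm --pt "0.7 -3 0 0 0 0 0" --pt "0.7 -5 0 0 0 0 0" --pt "0.7 -5 0 0 0 0 0" --pt "0.7 -5 0 0 0 0 0"

```text
time: 9.33
tool_pos: [0.4352, 0.0897, 0.1858]
tool_rot: [3.142, -0.001, -0.0]
contact_force: [0.9, 0.4, 0.2]
opening: 0.0644
grip_force: 0.0
```

```bash
python3 - <<'E'
from h import *
s=observe();print(s["tool_pos"],s["opening"],s["time"])
mw,ms=camera_model("wrist"),camera_model("side")
a=read_camera("wrist");b=read_camera("side")
np.save("we.npy",a);np.save("se.npy",b)
for p in[(.4856,.0897,.108),(.4856,.0897,.064)]:print(proj(mw,p),proj(ms,p))
save(np.hstack([cv2.resize(a[60:210,156:356],(400,300),interpolation=cv2.INTER_CUBIC),cv2.resize(b[230:320,240:360],(400,300),interpolation=cv2.INTER_CUBIC)]),"e.png")
E
```

```text
[0.43519768 0.08967452 0.18582019] 0.06444741626153978 9.3333
[256.03401354 138.495444  ] [292.39404898 265.72688908]
[256.08140247 132.98467675] [290.80297624 279.86055087]
```

View pics/e.png

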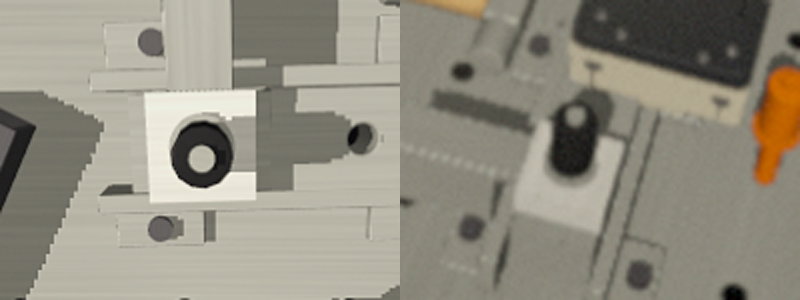

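The wrist view shows the pin in the stop with hole 1 open at (360,138), and the side view shows the collar on the stop. A numeric height check against the start picture follows.

```bash
python3 - <<'E'
from h import *
ms=camera_model("side")
for n,x0,y0,x1,y1,p in(("side.npy",294,222,312,255,(.4868,.0095,.108)),("se.npy",284,255,303,288,(.4856,.0897,.108))):
    b=np.load(n);q=proj(ms,p);g=(b[y0:y1,x0:x1].max(2)<62).astype(np.uint8)
    c,_=cv2.findContours(g,cv2.RETR_EXTERNAL,cv2.CHAIN_APPROX_NONE);c=max(c,key=cv2.contourArea)
    print(np.array(cv2.boundingRect(c))+[x0,y0,0,0]-[q[0],q[1],0,0], q)
print("px per mm up",(proj(ms,(.4856,.0897,.108))-proj(ms,(.4856,.0897,.118)))/10)
s=observe();print(s["contact_force"])
E
```

```text
[-6.76779025 -3.53095611 13.         20.        ] [303.76779025 233.53095611]
[-7.39404898 -5.72688908 15.         23.        ] [292.39404898 265.72688908]
px per mm up [-0.03792318  0.33775286]
[0.35454219 0.15945242 0.71082019]
```

The shadow merges with the knob, so this check is inconclusive. I'll use a gentle touch instead, with closed fingers on the knob top: it should be met at 0.108 m if the pin is home.

Call:
step_arm --pt "0 2 0 0 0 0 0" --pt "0 5 0 0 0 0 0" --pt "0 5 0 -2 0 0 0" --pt "0 5 0 -4 0 0 0" --pt "0 5 0 -6 0 0 0" --grip_force 10

```text
time: 9.85
tool_pos: [0.4868, 0.0895, 0.1242]
tool_rot: [3.141, -0.001, -0.001]
contact_force: [-0.7, 0.6, 0.1]
opening: 0.0355
grip_force: 0.0
```

Call:
step_arm --pt "0 0 0 0 0 0 0" --pt "0 0 0 -0.3 0 0 0" --pt "0 0 0 -0.6 0 0 0" --pt "0 0 0 -0.9 0 0 0" --pt "0 0 0 -1.0 0 0 0"

```text
time: 10.27
tool_pos: [0.4859, 0.0897, 0.1159]
tool_rot: [3.142, -0.001, -0.0]
contact_force: [0.4, 0.2, -0.9]
opening: 0.0025
grip_force: 0.0
```

Call:
step_arm --pt "0 0 0 -0.1 0 0 0" --pt "0 0 0 -0.2 0 0 0" --pt "0 0 0 -0.25 0 0 0" --pt "0 0 0 -0.25 0 0 0"

```text
time: 10.6
tool_pos: [0.4855, 0.0896, 0.1131]
tool_rot: [3.141, -0.0, -0.0]
contact_force: [0.6, 0.2, 0.9]
opening: 0.0002
grip_force: 0.0
```

Call:
step_arm --pt "0 0 0 -0.1 0 0 0" --pt "0 0 0 -0.2 0 0 0" --pt "0 0 0 -0.3 0 0 0" --pt "0 0 0 -0.3 0 0 0"

```text
time: 10.93
tool_pos: [0.4853, 0.0896, 0.1097]
tool_rot: [3.141, 0.0, -0.0]
contact_force: [0.7, 0.1, -0.9]
opening: 0.0004
grip_force: 0.0
```

Call:
step_arm --pt "0 0 0 -0.1 0 0 0" --pt "0 0 0 -0.2 0 0 0" --pt "0 0 0 -0.2 0 0 0"

```text
time: 11.18
tool_pos: [0.4856, 0.0896, 0.1083]
tool_rot: [3.142, -0.0, -0.0]
contact_force: [-0.7, 0.0, 3.1]
opening: 0.0008
grip_force: 1.9
```

Contact comes at 0.1083 m, so the pin is fully home. Retreating.

Call:
step_arm --pt "0 0 0 1 0 0 0" --pt "0 0 0 4 0 0 0" --pt "0 0 0 8 0 0 0" --pt "0 0 0 8 0 0 0" --pt "0 0 0 8 0 0 0"

```text
time: 11.6
tool_pos: [0.4868, 0.0897, 0.1899]
tool_rot: [-3.142, -0.005, -0.0]
contact_force: [-0.2, -0.8, -0.4]
opening: 0.0003
grip_force: 0.0
```

```bash
python3 -c "
from cell import *
print(observe()['tool_pos'],hand_in())"
```

```text
the job is handed in; nothing more can be done
[0.48676419 0.08969045 0.18989088] None
```

I moved the stop about 80 mm to the second hole, pushed the pin home (a touch on the knob met it at 0.1083 m, against 0.108 m when home), let go and handed the job in at about 12 s; the hand-in returned no verdict.

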